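# Make up two custom reel orders

### The arm

A 6-joint arm with a two-finger parallel gripper is mounted at the origin on the work surface. World frame = base frame: x ahead of the robot, y to its left, z up, the work surface at z = 0. Lengths are in mm, angles in rad, forces in N, time in s.
With the tool pointing down it reaches from about 350 to 950 mm from the base axis. Payload 17.4 kg.
Tool frame: the origin (TCP) lies where the fingers leave the gripper's body, on its centre line; the fingertips stand 84 mm ahead of it and the grasp point (between the pads) lies 65 mm ahead of it; z points along the fingers, y is the line along which they close (so a half turn about z gives the same grasp; the last joint's range is limited). The gripper opens to 93 mm and grips with 3 to 60 N. Pads are 15 mm wide; open, the fingers measure 128 mm over their backs; the gripper's body (75 mm by 188 mm) begins 65 mm behind the grasp point.
Start: joints at [-1.385, 0.116, 1.442, -0, 1.584, -0.038], TCP at [149.797, -658.175, 302.746] pointing down, gripper open.
Joint ranges: [-2.83, 2.83], [-0.83, 2.19], [0.07, 2.5], [-1.14, 4.28], [0.01, 3], [-2.97, 2.97]. Speed limits (rad/s): [1.89, 1.89, 2.22, 3.14, 3.14, 3.14].

### API

Orientations are given as a unit quaternion [x, y, z, w].
In Python, from rig import robot gives the robot as it stands.
- The arm moves only by the shell command python3 -m pendant 'ROWS' [OPENING] [FORCE]. ROWS is JSON, a list of rows, each a list of 6 numbers: the shift along the tool's x, y, z in m, then the turn, a rotation vector about the tool's x, y, z in rad. In form: [[dx, dy, dz, ax, ay, az], ...]. A call has exactly 8 rows; each row shifts and turns the commanded pose from where the row before left it, along the tool's axes as they then stand; what a row does not reach is not made up. A row lasts 1/10 s, in which the tool goes at most 50 mm and 8.59 degrees, less where a joint would pass 70% of its speed; a pose out of reach is approached as far as the arm can. A call with a gripper value outside its range is refused whole. OPENING is the opening in per cent of the stroke, from 0 (shut) to 100 (fully open), set as the call begins (- or left out, the last holds). The fingers move at their own pace and stop on an object; FORCE is the grip in N (left out, the last holds). Time passes only in rows, so rows that do not move let the fingers close, or fill a call up. It gives the time, the measured TCP pose, the force, the opening and the grip force at its end, in the units of the state.
- robot.state(): the state, without advancing time (a new reading comes with each control period).
- robot.snapshot(name): name is "scene" or "top"; returns a dict with "pixels" (384x512x3 uint8, red, green, blue), "depth" (384x512 float32, mm along the optical axis (not along the pixel's ray), 0 where there is no reading), "fx", "fy", "cx", "cy" (pixels), "dist_coeffs" ([k1, k2, p1, p2, k3] as OpenCV has them; the pictures are not rectified), "rvec" (rotation vector, rad) and "tvec" (3), from world to camera coordinates, as OpenCV has them. Camera axes: x right, y down, z forward; pixel columns grow to the right and rows downward; lengths in mm; the calibration is good to about 2 mm. A picture is of the moment at which its call begins.
- robot.job_done(): hands the job in; it is judged then, once.
The state is a dict: "time": time; "joint_pos": joint angles; "qvel": joint speeds; "joint_efforts": joint torques, N m; "tool_pos": TCP position; "tcp_rot": TCP orientation; "wrist_force": force on the tool from outside, world axes, zero at the start; "moment": the same for the moment, N m; "finger_gap": opening from 0.0 (shut) to 1.0 (fully open); "grasp_force": force on a finger pad.
Only numpy, scipy, OpenCV 4.12 (cv2) and the standard library are available. Lean on these libraries where they do the work, as an engineer would, in place of code of your own. Each camera call takes 0.05 s, during which the arm holds its last target. There are 200 camera calls.

### The job

Make up the two customers' orders from the parts standing on the counter. Blue tray: the red knob and the gold knob stand next to each other in the long compartment, and the silver spool in the square compartment; white tray: the double handle lies lengthwise in the long compartment, knobs up, and the gold spool stands in the square compartment. Set every part upright, flat on the tray floor, and leave the blue knob and the red spool standing where they are.

Things in the scene. Friction and masses are not known exactly. Their poses are not given: they have to be found in the camera images.
- red_knob: loose red reel-handle knob: one round, upright, solid knob, 34 mm diameter (between 7 and 31 mm up; foot narrows to 22 mm, top to 24 mm) and 38 mm tall, dark band near the foot and a plain steel disc on top; 32 to 63 g. Origin at the centre of its underside, z up; round, so its yaw means nothing
- gold_knob: loose gold reel-handle knob: one round, upright, solid knob, 34 mm diameter (between 7 and 31 mm up; foot narrows to 22 mm, top to 24 mm) and 38 mm tall, dark band near the foot and a plain steel disc on top; 32 to 63 g. Origin at the centre of its underside, z up; round, so its yaw means nothing
- blue_knob: loose blue reel-handle knob: one round, upright, solid knob, 34 mm diameter (between 7 and 31 mm up; foot narrows to 22 mm, top to 24 mm) and 38 mm tall, dark band near the foot and a plain steel disc on top; 32 to 63 g. Origin at the centre of its underside, z up; round, so its yaw means nothing; not ordered, stays in the stock
- silver_spool: loose silver reel spool: round, upright, 46 mm diameter, 40 mm tall, a 20 mm high skirt below and a 6 mm lip at the top, between them (20 to 34 mm up) a dark 38 mm waist; eight small dark dots and a dark centre on top; 49 to 98 g. Origin at the centre of its underside, z up; round, so its yaw means nothing
- gold_spool: loose gold reel spool: round, upright, 46 mm diameter, 40 mm tall, a 20 mm high skirt below and a 6 mm lip at the top, between them (20 to 34 mm up) a dark 38 mm waist; eight small dark dots and a dark centre on top; 49 to 98 g. Origin at the centre of its underside, z up; round, so its yaw means nothing
- red_spool: loose red reel spool: round, upright, 46 mm diameter, 40 mm tall, a 20 mm high skirt below and a 6 mm lip at the top, between them (20 to 34 mm up) a dark 38 mm waist; eight small dark dots and a dark centre on top; 49 to 98 g. Origin at the centre of its underside, z up; round, so its yaw means nothing; not ordered, stays in the stock
- double_handle: loose double reel handle: flat aluminium bar 12 mm wide, 5 mm thick, 110 mm long overall (y axis), a black knob (24 mm diameter, top at 36 mm) standing at y = +43 and -43 mm; amid them a bare aluminium hub to grip, 16 mm diameter, top at 38 mm; 49 to 98 g. Origin at the centre of the underside, below the hub, z up; ends alike. It starts with y within 17 degrees of world y or -y
- blue_tray: blue order tray, open on top, fixed to the table, 199 mm long (x axis), 68 mm wide (y), walls 3 mm thick, 12 mm high, floor 4 mm thick. A cross wall splits it: long compartment, 128 x 62 mm inside, centre at x = -32.5 mm; square compartment, 62 x 62 mm inside, centre at x = +65.5 mm. Origin at the centre of its underside, z up
- white_tray: white order tray, open on top, fixed to the table, 199 mm long (x axis), 68 mm wide (y), walls 3 mm thick, 12 mm high, floor 4 mm thick. A cross wall splits it: long compartment, 128 x 62 mm inside, centre at x = -32.5 mm; square compartment, 62 x 62 mm inside, centre at x = +65.5 mm. Origin at the centre of its underside, z up

How it is judged (in metres and radians):
At the end, for the whole second after the job is handed in: Ordered parts at rest on their tray floor, upright within 0.15 rad: knobs 13 mm or more (centre) inside the long compartment's walls, spools within 10 mm of the square one's centre, handle within 12 mm lengthwise, 22 mm crosswise of the long one's. Blue knob, red spool within 20 mm of their start (x of red_knob in the frame of blue_tray between -0.083 and 0.018 m and y of red_knob in the frame of blue_tray between -0.018 and 0.018 m and z of red_knob in the frame of blue_tray between 0 and 0.008 m and angle between each of red_knob, gold_knob, silver_spool, double_handle, gold_spool's own z axis and vertical below 0.15 rad and linear speed of each of red_knob, gold_knob, silver_spool, double_handle, gold_spool below 0.02 m/s and x of gold_knob in the frame of blue_tray between -0.083 and 0.018 m and y of gold_knob in the frame of blue_tray between -0.018 and 0.018 m and z of gold_knob in the frame of blue_tray between 0 and 0.008 m and x of silver_spool in the frame of blue_tray between 0.055 and 0.076 m and y of silver_spool in the frame of blue_tray between -0.0105 and 0.0105 m and z of silver_spool in the frame of blue_tray between 0 and 0.008 m and x of double_handle in the frame of white_tray between -0.045 and -0.02 m and y of double_handle in the frame of white_tray between -0.022 and 0.022 m and z of double_handle in the frame of white_tray between 0 and 0.008 m and x of gold_spool in the frame of white_tray between 0.055 and 0.076 m and y of gold_spool in the frame of white_tray between -0.0105 and 0.0105 m and z of gold_spool in the frame of white_tray between 0 and 0.008 m and distance of each of blue_knob, red_spool from where it was at the start of the episode below 0.02 m); the robot touches nothing.
It fails at once if the blue knob, which stays in the stock, is moved by more than 20 mm or tipped over (distance of blue_knob from where it was at the start of the episode above 0.02 m or angle between blue_knob's own z axis and vertical above 0.5 rad).
It fails at once if the red spool, which stays in the stock, is moved by more than 20 mm or tipped over (distance of red_spool from where it was at the start of the episode above 0.02 m or angle between red_spool's own z axis and vertical above 0.5 rad).
It also fails if it takes over 120 s, if anything falls off the work surface, if the arm or the gripper's body presses on something with over 40 N, if the wrist force passes 120 N, or if a joint passes its speed limit or range.

## Working session

There is one attempt and no reset: what is moved stays moved. The work goes in short steps, Python scripts to look and compute and a shell command to move; the robot and the scene stay as the last step left them, time stands still between calls to the robot, and variables do not carry over. Pictures are saved under pics/ and viewed, at most 14 in all, crops included, and the job is handed in when it is done.

```bash
mkdir -p pics; ls; cat > h.py <<'E'
import numpy as np, cv2
from rig import robot
from scipy.spatial.transform import Rotation as R
def ray(s,uv,z):
    K=np.array([[s['fx'],0,s['cx']],[0,s['fy'],s['cy']],[0,0,1.]])
    n=cv2.undistortPoints(np.array(uv,float).reshape(-1,1,2),K,np.array(s['dist_coeffs'],float))[:,0]
    M=cv2.Rodrigues(np.array(s['rvec'],float))[0]; t=np.array(s['tvec'],float).ravel()
    c=-M.T@t; d=np.c_[n,np.ones(len(n))]@M
    return c+d*((z-c[2])/d[:,2])[:,None]
E
python3 - <<'E'
from h import *
for n in("top","scene"):
    s=robot.snapshot(n); np.save(f'pics/{n}0.npy',s,allow_pickle=True)
    cv2.imwrite(f'pics/{n}0.png',s['pixels'][:,:,::-1])
    M=cv2.Rodrigues(np.array(s['rvec'],float))[0]; print(n,-M.T@np.array(s['tvec']).ravel(),M[2])
print(robot.state())
E
```

```text
pics
top [350.58904868  -3.05313831 940.26706465] [ 0.23356044  0.00156272 -0.97234103]
scene [974.58253134 614.04341716 962.21850965] [-0.3484671  -0.51848894 -0.78085844]
{'time': 0.1, 'joint_pos': array([-1.38477820e+00,  1.16463223e-01,  1.44221403e+00, -1.33743323e-05,
        1.58397158e+00, -3.78029507e-02]), 'qvel': array([-0.0012519 , -0.00178561, -0.00030994, -0.00103024, -0.00084919,
       -0.00067728]), 'joint_efforts': array([ 1.15132359e-03, -7.22895885e+01, -6.23862433e+01,  7.79688195e-02,
        2.27113796e-02, -4.57297858e-05]), 'tool_pos': array([ 149.79070848, -658.07706733,  302.05228627]), 'tcp_rot': array([ 9.93744419e-01,  1.11676992e-01, -4.57677754e-05, -5.26143206e-04]), 'wrist_force': array([ 0.77788948, -0.28827127, -0.06765724]), 'moment': array([ 0.01905647,  0.00329833, -0.01001983]), 'grasp_force': 0.0, 'finger_gap': 1.0013832065353532}
```

View pics/top0.png

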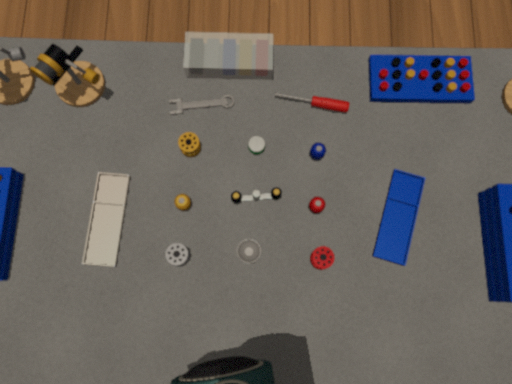

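View pics/scene0.png

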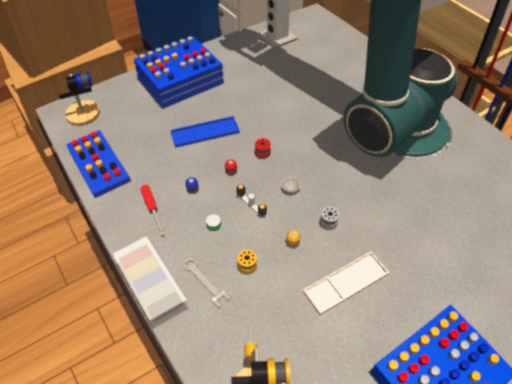

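The top view shows the gold spool at (189,144), gold knob (183,202), silver spool (177,254), handle (256,195), red knob (317,205), blue knob (318,151), red spool (322,258), white tray (107,219) and blue tray (399,217). The scene view shows the same parts, with the white tray's cross wall near (337,290).

```bash
cat >> h.py <<'E'
def world(s):
    v,u=np.mgrid[:384,:512]; K=np.array([[s['fx'],0,s['cx']],[0,s['fy'],s['cy']],[0,0,1.]])
    n=cv2.undistortPoints(np.c_[u.ravel(),v.ravel()].astype(float).reshape(-1,1,2),K,np.array(s['dist_coeffs'],float))[:,0]
    M=cv2.Rodrigues(np.array(s['rvec'],float))[0]; t=np.array(s['tvec'],float).ravel()
    return ((np.c_[n,np.ones(len(n))]*np.asarray(s['depth'],float).reshape(-1,1)-t)@M).reshape(384,512,3)
P=dict(gold_spool=(189,144),gold_knob=(183,202),silver_spool=(177,254),handle=(256,195),red_knob=(317,205),blue_knob=(318,151),red_spool=(322,258),cap_green=(257,145),cap_grey=(249,250))
H=dict(gold_spool=40,gold_knob=38,silver_spool=40,handle=36,red_knob=38,blue_knob=38,red_spool=40)
E
python3 - <<'E'
from h import *
for n in("top","scene"):
    s=np.load(f'pics/{n}0.npy',allow_pickle=True).item(); W=world(s)
    print(n,'table z',np.median(W[150:250,210:230,2]))
    m=((W[...,2]>26)&(W[...,2]<60)).astype(np.uint8)
    k,l,st,c=cv2.connectedComponentsWithStats(m)
    for i in range(1,k):
        q=W[l==i]
        if 8<st[i,4]<900 and abs(q[:,0].mean()-520)<170 and abs(q[:,1].mean())<300:
            zt=np.percentile(q[:,2],90); qq=q[q[:,2]>zt-5]
            r=cv2.minAreaRect(qq[:,:2].astype(np.float32))
            print(c[i].round(1),st[i,4],'ztop',zt.round(1),'c',np.array(r[0]).round(1),np.array(r[1]).round(1),round(r[2],1))
    if n=='top':
        hsv=cv2.cvtColor(s['pixels'],cv2.COLOR_RGB2HSV)
        for nm,(a,b,e,f) in dict(white=(75,170,135,270),blue=(370,165,430,270)).items():
            sub=hsv[b:f,a:e].astype(int); mm=(sub[...,2]>150)&(sub[...,1]<60) if nm=='white' else (sub[...,1]>140)
            k,l,st,c=cv2.connectedComponentsWithStats(mm.astype(np.uint8)); i=1+st[1:,4].argmax()
            v,u=np.nonzero(l==i); Z=W[b:f,a:e,2][l==i]; print(nm,st[i,4],np.percentile(Z,[5,50,95]).round(1))
            w=ray(s,np.c_[u+a,v+b],12)[:,:2].astype(np.float32); r=cv2.minAreaRect(w); print(r, cv2.boxPoints(r).round(1).tolist())
            # cross wall: height profile along long axis
            B=cv2.boxPoints(r); e0=B[1]-B[0]; e1=B[2]-B[1]; ax=e0 if np.linalg.norm(e0)>np.linalg.norm(e1) else e1; ax=ax/np.linalg.norm(ax); ax=ax*np.sign(ax[0])
            d=W[b:f,a:e][l==i]; al=(d[:,:2]-r[0])@ax; cr=np.abs((d[:,:2]-r[0])@np.array([-ax[1],ax[0]]))<20
            print('axis',ax,np.degrees(np.arctan2(ax[1],ax[0])),[(int(x),round(float(d[cr&(abs(al-x)<2.5),2].mean()),1)) for x in range(-95,100,5)])
E
```

```text
top table z 0.21171697729518787
[188.8 141.5] 340 ztop 42.2 c [684.9 139.7] [44.3 44.1] 88.8
[318.1 149.2] 186 ztop 39.1 c [ 677.5 -140.3] [27.5 28.6] 3.8
[276.1 191.8] 96 ztop 38.1 c [578.7 -50.5] [18.  17.9] 33.8
[256.  193.2] 49 ztop 39.1 c [574.   -7.4] [13.6 12.7] 1.2
[236.  195.6] 99 ztop 38.0 c [569.6  33.7] [17.8 19. ] 0.5
[182.4 200.6] 201 ztop 39.6 c [555.1 148. ] [27.8 29. ] 83.9
[317.3 203.5] 197 ztop 39.6 c [ 554.7 -137.1] [27.5 27.6] 2.6
[176.6 254.1] 398 ztop 41.8 c [441.9 151. ] [44.4 43.5] 47.0
[322.9 257.4] 395 ztop 41.5 c [ 442.  -146.2] [42.9 45. ] 1.3
white 2636 [ 1.5  4.4 12.3]
((518.8967895507812, 311.2010498046875), (67.26941680908203, 198.82118225097656), 86.6250991821289) [[417.70001220703125, 283.5], [616.2000122070312, 271.79998779296875], [620.0999755859375, 338.8999938964844], [421.6000061035156, 350.6000061035156]]
axis [ 0.99826574 -0.05886902] -3.3748975 [(-95, 5.0), (-90, 3.7), (-85, 3.9), (-80, 4.2), (-75, 4.3), (-70, 4.1), (-65, 3.9), (-60, 3.7), (-55, 4.6), (-50, 4.4), (-45, 3.9), (-40, 4.0), (-35, 4.3), (-30, 4.2), (-25, 3.8), (-20, 3.9), (-15, 4
[... 946 characters left out ...]
), (75, 4.4), (80, 3.9), (85, 3.9), (90, 3.7), (95, 4.5)]
scene table z 1.0469953119474176
[262.4 144.2] 177 ztop 43.2 c [ 446.1 -148.2] [47.  43.1] 33.8
[230.3 164. ] 105 ztop 40.0 c [ 559.6 -138. ] [26.  27.1] 43.1
[191.1 182.2] 116 ztop 39.8 c [ 679.6 -139.9] [28.7 27.3] 30.0
[240.3 188.1] 60 ztop 37.6 c [581.3 -51. ] [21.5 18.4] 57.1
[250.7 196.8] 37 ztop 40.2 c [578.1  -8.3] [14.1 12.9] 56.3
[261.9 207.7] 61 ztop 38.9 c [572.  35.] [15.2 17.7] 39.3
[329.8 214.3] 237 ztop 42.5 c [445.7 151.3] [44.2 45.5] 47.0
[214.5 217.9] 13 ztop 28.1 c [685.6  -7.6] [20.3  8.5] 70.7
[293.  236.1] 138 ztop 39.9 c [558.  148.2] [26.4 29.8] 30.0
[246.5 258.2] 285 ztop 42.6 c [687.9 140.7] [45.7 44.2] 56.1
```

```bash
python3 - <<'E'
import numpy as np,cv2
s=np.load('pics/top0.npy',allow_pickle=True).item()['pixels'][:,:,::-1]
a=cv2.resize(s[160:275,70:145],None,fx=5,fy=5,interpolation=2);b=cv2.resize(s[160:275,362:437],None,fx=5,fy=5,interpolation=2)
b=cv2.convertScaleAbs(b,alpha=1.6)
cv2.imwrite('pics/tr.png',np.hstack([a,b]))
E
```

```text
(no output)
```

View pics/tr.png

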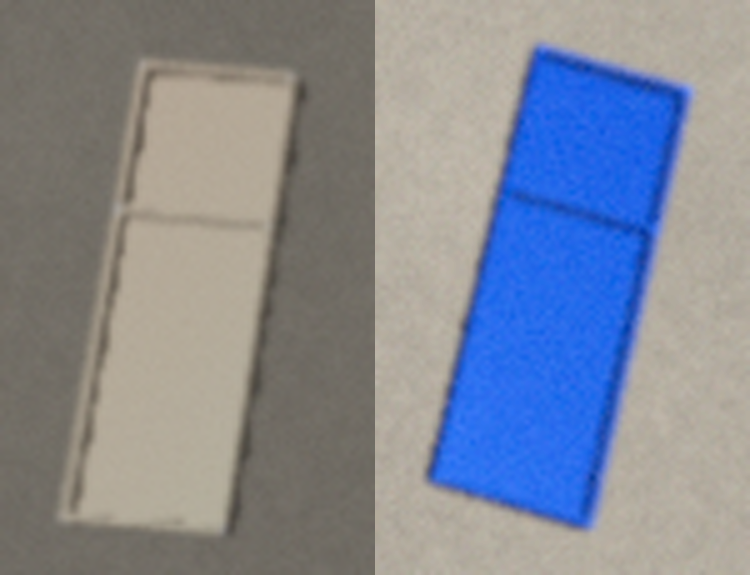

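Geometry is consistent: heights match, both trays measure about 199×68, and each square end points to +x. First I turn the tool yaw to 0, so that tool x = world x, tool y = −y and tool z = −z. Then I go above the red knob at (557,−137.5).

```bash
python3 -m pendant '[[0,0,0,0,0,0.112],[0,0,0,0,0,0.112],[0.024,-0.0306,0,0,0,0],[0.024,-0.0306,0,0,0,0],[0.024,-0.0306,0,0,0,0],[0.024,-0.0306,0,0,0,0],[0.024,-0.0306,0,0,0,0],[0.024,-0.0306,0,0,0,0]]' 65 15
python3 -m pendant '[[0.024,-0.0306,0,0,0,0],[0.024,-0.0306,0,0,0,0],[0.024,-0.0306,0,0,0,0],[0.024,-0.0306,0,0,0,0],[0.024,-0.0306,0,0,0,0],[0.024,-0.0306,0,0,0,0],[0.024,-0.0306,0,0,0,0],[0.024,-0.0306,0,0,0,0]]'
python3 -m pendant '[[0.024,-0.0306,0.01,0,0,0],[0.024,-0.0306,0.02,0,0,0],[0.024,-0.0306,0.02,0,0,0],[0,0,0.02,0,0,0],[0,0,0.02,0,0,0],[0,0,0,0,0,0],[0,0,0,0,0,0],[0,0,0,0,0,0]]'
python3 - <<'E'
from h import *
W=world(np.load('pics/top0.npy',allow_pickle=True).item())
print(np.nanmax(W[160:290,0:30,2]),np.nanmax(W[180:300,475:,2]))
st=robot.state();print(st['joint_pos'])
E
```

```text
time: 0.9
tool_pos: [294.5, -473.2, 302.4]
tcp_rot: [1.0, -0.0, -0.0, -0.0]
wrist_force: [0.6, -0.0, 0.6]
finger_gap: 0.653
grasp_force: 0.0
time: 1.7
tool_pos: [486.6, -228.3, 302.6]
tcp_rot: [1.0, -0.0, -0.0, -0.0]
wrist_force: [1.1, -0.3, 0.7]
finger_gap: 0.65
grasp_force: 0.0
time: 2.5
tool_pos: [558.1, -138.3, 214.1]
tcp_rot: [1.0, -0.0, 0.001, 0.0]
wrist_force: [-0.7, -0.1, 0.3]
finger_gap: 0.65
grasp_force: 0.0
940.2670646546848 940.2670646546848
[-2.87349512e-01 -6.44525922e-02  1.77000941e+00  1.85480405e-05
  1.43453956e+00  1.28402762e+00]
```

```bash
python3 -m pendant '[[0,0,0.02,0,0,0],[0,0,0.02,0,0,0],[0,0,0.02,0,0,0],[0,0,0.01,0,0,0],[0,0,0,0,0,0],[0,0,0,0,0,0],[0,0,0,0,0,0],[0,0,0,0,0,0]]'
python3 - <<'E'
from h import *
a=robot.snapshot('scene')['pixels'][100:230,160:300,::-1];b=robot.snapshot('top')['pixels'][140:270,250:390,::-1]
cv2.imwrite('pics/g1.png',cv2.resize(np.hstack([a,b]),(784,364),interpolation=2))
E
```

```text
time: 3.3
tool_pos: [558.2, -138.2, 143.8]
tcp_rot: [1.0, -0.0, 0.001, 0.0]
wrist_force: [0.1, 0.4, 0.2]
finger_gap: 0.647
grasp_force: 0.0
```

View pics/g1.png

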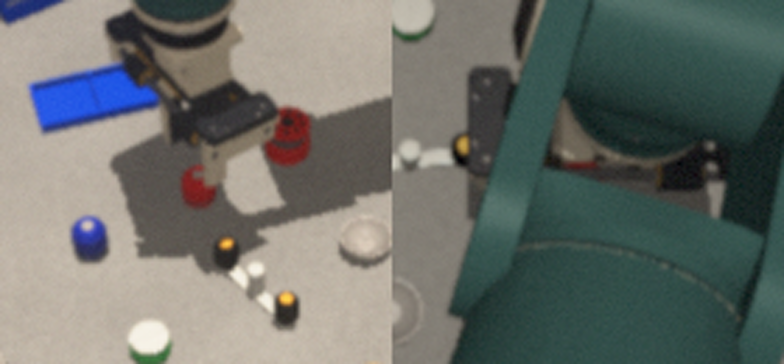

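The scene view (left) shows the near finger at about (215,165), straddling the red knob at (200,187). The alignment looks right, so I descend to 94 and grip.

```bash
python3 -m pendant '[[0,0,0.015,0,0,0],[0,0,0.015,0,0,0],[0,0,0.015,0,0,0],[0,0,0.005,0,0,0],[0,0,0,0,0,0],[0,0,0,0,0,0],[0,0,0,0,0,0],[0,0,0,0,0,0]]'
python3 -m pendant '[[0,0,0,0,0,0],[0,0,0,0,0,0],[0,0,0,0,0,0],[0,0,0,0,0,0],[0,0,0,0,0,0],[0,0,0,0,0,0],[0,0,0,0,0,0],[0,0,0,0,0,0]]' 0 15
```

```text
time: 4.2
tool_pos: [558.1, -138.1, 93.3]
tcp_rot: [1.0, -0.0, 0.0, 0.0]
wrist_force: [0.3, 1.1, 0.7]
finger_gap: 0.651
grasp_force: 0.0
time: 5.0
tool_pos: [557.9, -138.1, 92.8]
tcp_rot: [1.0, -0.0, 0.0, 0.0]
wrist_force: [-1.1, 0.1, 1.3]
finger_gap: 0.355
grasp_force: 15.0
```

```bash
python3 -m pendant '[[0,0,-0.02,0,0,0],[0,0,-0.03,0,0,0],[0,0,-0.02,0,0,0],[-0.015,0.032,0,0,0,0],[-0.015,0.032,0,0,0,0],[-0.015,0.032,0,0,0,0],[-0.016,0.032,0,0,0,0],[-0.016,0.030,0,0,0,0]]'
python3 -m pendant '[[0,0,0,0,0,0],[0,0,0,0,0,0],[0,0,0.02,0,0,0],[0,0,0.02,0,0,0],[0,0,0.01,0,0,0],[0,0,0,0,0,0],[0,0,0,0,0,0],[0,0,0,0,0,0]]'
python3 - <<'E'
from h import *
a=robot.snapshot('scene')['pixels'][80:210,130:270,::-1]
cv2.imwrite('pics/g2.png',cv2.resize(a,(560,520),interpolation=2))
E
```

```text
time: 5.8
tool_pos: [480.0, -297.3, 162.7]
tcp_rot: [1.0, -0.0, 0.0, 0.0]
wrist_force: [0.8, 0.6, -0.7]
finger_gap: 0.359
grasp_force: 15.0
time: 6.6
tool_pos: [481.4, -296.1, 113.8]
tcp_rot: [1.0, 0.0, 0.001, 0.0]
wrist_force: [-0.3, 0.3, -0.6]
finger_gap: 0.357
grasp_force: 15.0
```

View pics/g2.png

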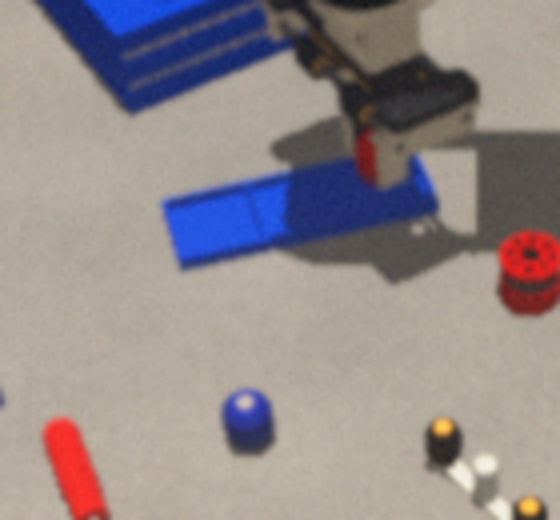

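The red knob hangs at (365,155) over the tray's long compartment. I lower it, release, and go on to the gold knob at (556.5,148).

```bash
python3 -m pendant '[[0,0,0.008,0,0,0],[0,0,0.005,0,0,0],[0,0,0.003,0,0,0],[0,0,0,0,0,0],[0,0,0,0,0,0],[0,0,0,0,0,0],[0,0,0,0,0,0],[0,0,0,0,0,0]]'
python3 -m pendant '[[0,0,0,0,0,0],[0,0,0,0,0,0],[0,0,0,0,0,0],[0,0,0,0,0,0],[0,0,-0.01,0,0,0],[0,0,-0.02,0,0,0],[0,0,-0.03,0,0,0],[0,0,-0.015,0,0,0]]' 58
python3 -m pendant '[[0.006,-0.037,0,0,0,0],[0.006,-0.037,0,0,0,0],[0.006,-0.037,0,0,0,0],[0.006,-0.037,0,0,0,0],[0.006,-0.037,0,0,0,0],[0.006,-0.037,0,0,0,0],[0.006,-0.037,0,0,0,0],[0.006,-0.037,0,0,0,0]]' 65
python3 -m pendant '[[0.007,-0.037,0,0,0,0],[0.007,-0.037,0,0,0,0],[0.007,-0.037,0,0,0,0],[0.006,-0.037,0,0,0,0],[0,0,0,0,0,0],[0,0,0.02,0,0,0],[0,0,0.01,0,0,0],[0,0,0,0,0,0]]'
python3 - <<'E'
from h import *
a=robot.snapshot('scene')['pixels'][80:310,130:400,::-1]
cv2.imwrite('pics/g3.png',cv2.resize(a,(700,596),interpolation=2))
E
```

```text
time: 7.45
tool_pos: [480.9, -296.1, 96.7]
tcp_rot: [1.0, -0.0, 0.0, 0.0]
wrist_force: [0.6, -0.5, -0.8]
finger_gap: 0.362
grasp_force: 15.0
time: 8.25
tool_pos: [481.4, -296.4, 174.9]
tcp_rot: [1.0, -0.0, 0.001, 0.001]
wrist_force: [-1.3, 0.1, -0.2]
finger_gap: 0.577
grasp_force: 0.0
time: 9.05
tool_pos: [528.9, 1.5, 172.1]
tcp_rot: [1.0, -0.0, 0.0, 0.0]
wrist_force: [0.4, 0.3, 0.1]
finger_gap: 0.652
grasp_force: 0.0
time: 9.85
tool_pos: [555.3, 147.3, 140.2]
tcp_rot: [1.0, -0.0, -0.001, 0.0]
wrist_force: [0.3, 0.2, 0.3]
finger_gap: 0.65
grasp_force: 0.0
```

View pics/g3.png

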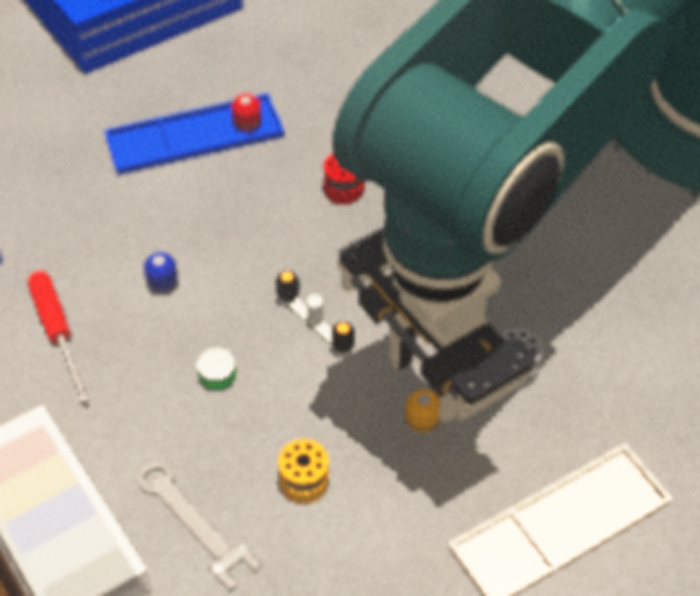

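The red knob stands upright in the long compartment at (246,112). The gripper is over the gold knob at (422,408), so I grasp it and carry it over.

```bash
python3 -m pendant '[[0,0,0.015,0,0,0],[0,0,0.015,0,0,0],[0,0,0.012,0,0,0],[0,0,0.005,0,0,0],[0,0,0,0,0,0],[0,0,0,0,0,0],[0,0,0,0,0,0],[0,0,0,0,0,0]]'
python3 -m pendant '[[0,0,0,0,0,0],[0,0,0,0,0,0],[0,0,0,0,0,0],[0,0,0,0,0,0],[0,0,0,0,0,0],[0,0,0,0,0,0],[0,0,0,0,0,0],[0,0,0,0,0,0]]' 0 15
python3 -m pendant '[[0,0,-0.02,0,0,0],[0,0,-0.03,0,0,0],[0,0,-0.03,0,0,0],[-0.002,0.03,0,0,0,0],[-0.002,0.038,0,0,0,0],[-0.002,0.038,0,0,0,0],[-0.002,0.038,0,0,0,0],[-0.002,0.038,0,0,0,0]]'
python3 -m pendant '[[-0.002,0.038,0,0,0,0],[-0.002,0.038,0,0,0,0],[-0.002,0.038,0,0,0,0],[-0.002,0.038,0,0,0,0],[-0.002,0.038,0,0,0,0],[-0.002,0.038,0,0,0,0],[-0.001,0.038,0,0,0,0],[0,0.011,0,0,0,0]]'
python3 -m pendant '[[0,0,0.02,0,0,0],[0,0,0.02,0,0,0],[0,0,0.02,0,0,0],[0,0,0,0,0,0],[0,0,0,0,0,0],[0,0,0,0,0,0],[0,0,0,0,0,0],[0,0,0,0,0,0]]'
```

```text
time: 10.7
tool_pos: [556.2, 148.0, 95.3]
tcp_rot: [1.0, -0.0, 0.0, -0.0]
wrist_force: [0.7, -0.5, -0.2]
finger_gap: 0.65
grasp_force: 0.0
time: 11.5
tool_pos: [556.0, 148.0, 94.8]
tcp_rot: [1.0, -0.0, 0.0, -0.0]
wrist_force: [-0.2, 0.3, 1.9]
finger_gap: 0.36
grasp_force: 15.0
time: 12.3
tool_pos: [545.6, -35.5, 174.8]
tcp_rot: [1.0, 0.0, 0.0, 0.0]
wrist_force: [0.9, 0.0, -0.3]
finger_gap: 0.364
grasp_force: 15.0
time: 13.1
tool_pos: [532.3, -314.0, 174.5]
tcp_rot: [1.0, -0.001, -0.0, 0.0]
wrist_force: [0.1, -0.2, -1.0]
finger_gap: 0.364
grasp_force: 15.0
time: 13.9
tool_pos: [533.1, -311.1, 115.6]
tcp_rot: [1.0, -0.0, 0.001, 0.0]
wrist_force: [0.1, -0.1, -0.3]
finger_gap: 0.36
grasp_force: 15.0
```

```bash
python3 -m pendant '[[0,0,0.008,0,0,0],[0,0,0.005,0,0,0],[0,0,0.0035,0,0,0],[0,0,0,0,0,0],[0,0,0,0,0,0],[0,0,0,0,0,0],[0,0,0,0,0,0],[0,0,0,0,0,0]]'
python3 -m pendant '[[0,0,0,0,0,0],[0,0,0,0,0,0],[0,0,0,0,0,0],[0,0,0,0,0,0],[0,0,-0.01,0,0,0],[0,0,-0.02,0,0,0],[0,0,-0.03,0,0,0],[0,0,-0.015,0,0,0]]' 58
python3 -m pendant '[[-0.007,-0.038,0,0,0,0],[-0.007,-0.038,0,0,0,0],[-0.007,-0.038,0,0,0,0],[-0.007,-0.038,0,0,0,0],[-0.007,-0.038,0,0,0,0],[-0.007,-0.038,0,0,0,0],[-0.007,-0.038,0,0,0,0],[-0.007,-0.038,0,0,0,0]]' 75
python3 -m pendant '[[-0.009,-0.038,0,0,0,0],[-0.008,-0.038,0,0,0,0],[-0.008,-0.038,0,0,0,0],[-0.008,-0.038,0,0,0,0],[0,-0.006,0.01,0,0,0],[0,0,0.02,0,0,0],[0,0,0,0,0,0],[0,0,0,0,0,0]]'
python3 - <<'E'
from h import *
a=robot.snapshot('scene')['pixels'][80:310,130:400,::-1]
cv2.imwrite('pics/g4.png',cv2.resize(a,(700,596),interpolation=2))
E
```

```text
time: 14.7
tool_pos: [532.8, -311.1, 98.1]
tcp_rot: [1.0, -0.0, -0.0, -0.0]
wrist_force: [-0.5, -0.3, -0.1]
finger_gap: 0.358
grasp_force: 15.0
time: 15.5
tool_pos: [533.4, -311.4, 176.5]
tcp_rot: [1.0, -0.0, 0.001, 0.001]
wrist_force: [0.2, 0.0, 1.0]
finger_gap: 0.579
grasp_force: 0.0
time: 16.3
tool_pos: [476.4, -5.7, 173.6]
tcp_rot: [1.0, -0.0, 0.0, 0.0]
wrist_force: [1.1, -0.4, 0.3]
finger_gap: 0.753
grasp_force: 0.0
time: 17.1
tool_pos: [444.0, 150.5, 143.3]
tcp_rot: [1.0, -0.0, -0.0, 0.0]
wrist_force: [-0.9, -0.2, 0.7]
finger_gap: 0.749
grasp_force: 0.0
```

View pics/g4.png

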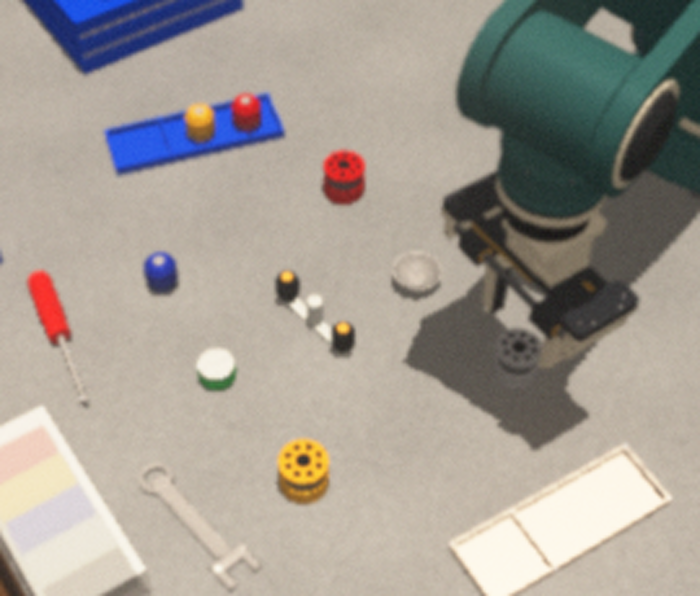

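Both knobs stand in the blue tray at (200,122) and (246,112). The gripper is over the silver spool at (519,350).

```bash
python3 -m pendant '[[0,0,0.015,0,0,0],[0,0,0.015,0,0,0],[0,0,0.014,0,0,0],[0,0,0.005,0,0,0],[0,0,0,0,0,0],[0,0,0,0,0,0],[0,0,0,0,0,0],[0,0,0,0,0,0]]'
python3 -m pendant '[[0,0,0,0,0,0],[0,0,0,0,0,0],[0,0,0,0,0,0],[0,0,0,0,0,0],[0,0,0,0,0,0],[0,0,0,0,0,0],[0,0,0,0,0,0],[0,0,0,0,0,0]]' 0 18
python3 -m pendant '[[0,0,-0.02,0,0,0],[0,0,-0.03,0,0,0],[0,0,-0.03,0,0,0],[0.012,0.03,0,0,0,0],[0.012,0.037,0,0,0,0],[0.012,0.037,0,0,0,0],[0.012,0.037,0,0,0,0],[0.012,0.037,0,0,0,0]]'
python3 -m pendant '[[0.012,0.037,0,0,0,0],[0.012,0.037,0,0,0,0],[0.012,0.037,0,0,0,0],[0.012,0.037,0,0,0,0],[0.012,0.037,0,0,0,0],[0.012,0.037,0,0,0,0],[0.012,0.037,0,0,0,0],[0.0135,0.0375,0,0,0,0]]'
python3 -m pendant '[[0,0.007,0.02,0,0,0],[0,0,0.02,0,0,0],[0,0,0.02,0,0,0],[0,0,0,0,0,0],[0,0,0,0,0,0],[0,0,0,0,0,0],[0,0,0,0,0,0],[0,0,0,0,0,0]]'
python3 - <<'E'
from h import *
a=robot.snapshot('scene')['pixels'][80:210,130:270,::-1]
cv2.imwrite('pics/g5.png',cv2.resize(a,(560,520),interpolation=2))
E
```

```text
time: 17.95
tool_pos: [444.2, 151.0, 94.8]
tcp_rot: [1.0, -0.0, 0.0, -0.0]
wrist_force: [-0.9, 0.1, -0.7]
finger_gap: 0.751
grasp_force: 0.0
time: 18.75
tool_pos: [444.0, 151.0, 94.3]
tcp_rot: [1.0, -0.0, 0.0, -0.0]
wrist_force: [-1.0, -0.2, 1.4]
finger_gap: 0.481
grasp_force: 18.0
time: 19.55
tool_pos: [504.1, -28.6, 174.2]
tcp_rot: [1.0, -0.0, 0.0, -0.0]
wrist_force: [0.2, 0.9, -1.6]
finger_gap: 0.482
grasp_force: 18.0
time: 20.35
tool_pos: [601.5, -325.2, 173.9]
tcp_rot: [1.0, -0.0, -0.0, -0.0]
wrist_force: [0.1, 0.1, -0.4]
finger_gap: 0.477
grasp_force: 18.0
time: 21.15
tool_pos: [601.6, -330.6, 115.2]
tcp_rot: [1.0, -0.0, 0.001, 0.0]
wrist_force: [1.2, 0.1, -1.2]
finger_gap: 0.48
grasp_force: 18.0
```

View pics/g5.png

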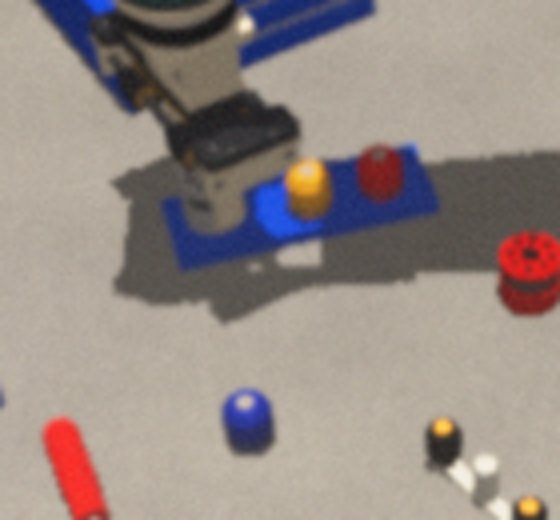

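The silver spool hangs over the square compartment at (215,215). I lower and release it, then head to the gold spool at (686.5,140).

```bash
python3 -m pendant '[[0,0,0.008,0,0,0],[0,0,0.006,0,0,0],[0,0,0.003,0,0,0],[0,0,0,0,0,0],[0,0,0,0,0,0],[0,0,0,0,0,0],[0,0,0,0,0,0],[0,0,0,0,0,0]]'
python3 -m pendant '[[0,0,0,0,0,0],[0,0,0,0,0,0],[0,0,0,0,0,0],[0,0,0,0,0,0],[0,0,-0.01,0,0,0],[0,0,-0.02,0,0,0],[0,0,-0.03,0,0,0],[0,0,-0.015,0,0,0]]' 70
python3 -m pendant '[[0.007,-0.038,0,0,0,0],[0.007,-0.038,0,0,0,0],[0.007,-0.038,0,0,0,0],[0.007,-0.038,0,0,0,0],[0.007,-0.038,0,0,0,0],[0.007,-0.038,0,0,0,0],[0.007,-0.038,0,0,0,0],[0.007,-0.038,0,0,0,0]]' 75
python3 -m pendant '[[0.007,-0.038,0,0,0,0],[0.007,-0.038,0,0,0,0],[0.007,-0.038,0,0,0,0],[0.008,-0.038,0,0,0,0],[0,-0.015,0.01,0,0,0],[0,0,0.02,0,0,0],[0,0,0,0,0,0],[0,0,0,0,0,0]]'
python3 - <<'E'
from h import *
a=robot.snapshot('scene')['pixels'][80:310,130:400,::-1]
cv2.imwrite('pics/g6.png',cv2.resize(a,(700,596),interpolation=2))
E
```

```text
time: 22.0
tool_pos: [601.4, -330.4, 97.4]
tcp_rot: [1.0, -0.0, 0.0, -0.0]
wrist_force: [-1.8, 2.2, 7.5]
finger_gap: 0.479
grasp_force: 18.0
time: 22.8
tool_pos: [601.9, -330.9, 175.6]
tcp_rot: [1.0, -0.0, 0.001, 0.001]
wrist_force: [1.2, 0.0, 0.4]
finger_gap: 0.697
grasp_force: 0.0
time: 23.6
tool_pos: [657.5, -25.0, 172.6]
tcp_rot: [1.0, -0.0, 0.0, 0.0]
wrist_force: [0.6, -0.7, 0.1]
finger_gap: 0.75
grasp_force: 0.0
time: 24.4
tool_pos: [686.2, 139.8, 142.1]
tcp_rot: [1.0, -0.0, -0.0, 0.0]
wrist_force: [0.5, 0.0, 0.5]
finger_gap: 0.752
grasp_force: 0.0
```

View pics/g6.png

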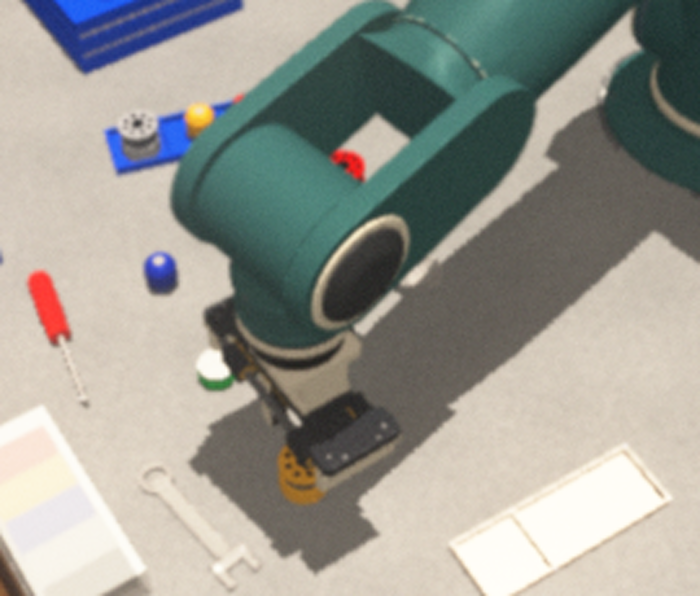

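The silver spool is seated at (138,130), and the gripper is over the gold spool at (300,473).

```bash
python3 -m pendant '[[0,0,0.015,0,0,0],[0,0,0.015,0,0,0],[0,0,0.013,0,0,0],[0,0,0.005,0,0,0],[0,0,0,0,0,0],[0,0,0,0,0,0],[0,0,0,0,0,0],[0,0,0,0,0,0]]'
python3 -m pendant '[[0,0,0,0,0,0],[0,0,0,0,0,0],[0,0,0,0,0,0],[0,0,0,0,0,0],[0,0,0,0,0,0],[0,0,0,0,0,0],[0,0,0,0,0,0],[0,0,0,0,0,0]]' 0 18
python3 -m pendant '[[0,0,-0.02,0,0,0],[0,0,-0.03,0,0,0],[0,0,-0.03,0,0,0],[-0.02,-0.033,0,0,0,0],[-0.02,-0.033,0,0,0,0],[-0.02,-0.034,0,0,0,0],[-0.02,-0.034,0,0,0,0],[-0.02,-0.033,0,0,0,0]]'
python3 -m pendant '[[0,0,0,0,0,0],[0,0,0.02,0,0,0],[0,0,0.02,0,0,0],[0,0,0.02,0,0,0],[0,0,0,0,0,0],[0,0,0,0,0,0],[0,0,0,0,0,0],[0,0,0,0,0,0]]'
python3 - <<'E'
from h import *
a=robot.snapshot('scene')['pixels'][190:340,240:420,::-1]
cv2.imwrite('pics/g7.png',cv2.resize(a,(720,600),interpolation=2))
E
```

```text
time: 25.25
tool_pos: [686.7, 140.5, 94.9]
tcp_rot: [1.0, -0.0, 0.0, -0.0]
wrist_force: [0.5, 0.3, -0.3]
finger_gap: 0.749
grasp_force: 0.0
time: 26.05
tool_pos: [686.5, 140.4, 94.3]
tcp_rot: [1.0, -0.0, 0.0, -0.0]
wrist_force: [-0.5, -0.7, 1.5]
finger_gap: 0.48
grasp_force: 18.0
time: 26.85
tool_pos: [585.5, 308.7, 174.2]
tcp_rot: [1.0, -0.0, -0.0, -0.0]
wrist_force: [-0.0, -0.0, 0.0]
finger_gap: 0.476
grasp_force: 18.0
time: 27.65
tool_pos: [586.9, 307.5, 115.5]
tcp_rot: [1.0, -0.0, 0.001, -0.0]
wrist_force: [-0.2, -1.2, -0.0]
finger_gap: 0.477
grasp_force: 18.0
```

View pics/g7.png

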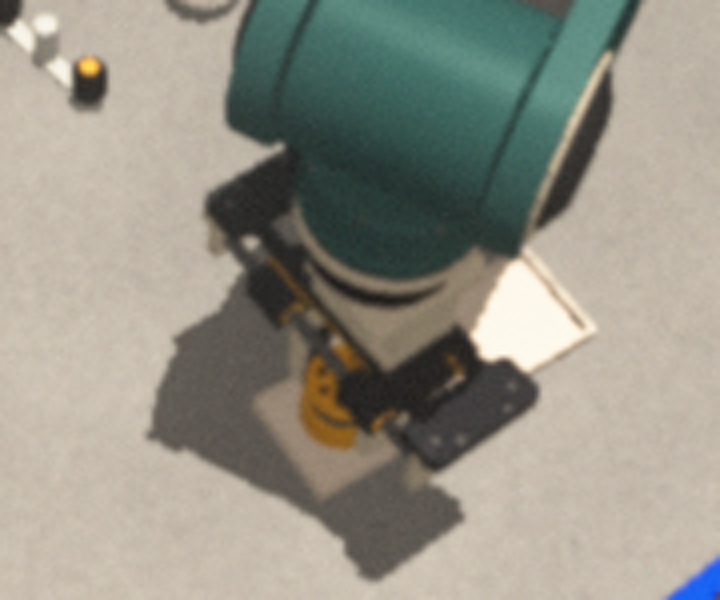

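The gold spool hangs at (330,400), over the square compartment. I lower it, release, go above the handle hub and turn yaw by +96°.

```bash
python3 -m pendant '[[0,0,0.008,0,0,0],[0,0,0.006,0,0,0],[0,0,0.003,0,0,0],[0,0,0,0,0,0],[0,0,0,0,0,0],[0,0,0,0,0,0],[0,0,0,0,0,0],[0,0,0,0,0,0]]'
python3 -m pendant '[[0,0,0,0,0,0],[0,0,0,0,0,0],[0,0,0,0,0,0],[0,0,0,0,0,0],[0,0,-0.01,0,0,0],[0,0,-0.02,0,0,0],[0,0,-0.03,0,0,0],[0,0,-0.015,0,0,0]]' 70
python3 -m pendant '[[-0.0015,0.04,0,0,0,0],[-0.0015,0.04,0,0,0,0],[-0.0015,0.04,0,0,0,0],[-0.0015,0.04,0,0,0,0],[-0.0015,0.04,0,0,0,0],[-0.001,0.04,0,0,0,0],[-0.001,0.04,0,0,0,0],[-0.001,0.035,0,0,0,0]]' 50
python3 -m pendant '[[0,0,0,0,0,-0.14],[0,0,0,0,0,-0.14],[0,0,0,0,0,-0.14],[0,0,0,0,0,-0.14],[0,0,0,0,0,-0.14],[0,0,0,0,0,-0.14],[0,0,0,0,0,-0.14],[0,0,0,0,0,-0.14]]'
python3 -m pendant '[[0,0,0,0,0,-0.14],[0,0,0,0,0,-0.14],[0,0,0,0,0,-0.14],[0,0,0,0,0,-0.14],[0,0,0.02,0,0,0],[0,0,0.01,0,0,0],[0,0,0,0,0,0],[0,0,0,0,0,0]]'
python3 - <<'E'
from h import *
st=robot.state(); print(R.from_quat(st['tcp_rot']).as_matrix()[:,0],st['joint_pos'])
a=robot.snapshot('scene')['pixels'][100:310,180:400,::-1]
cv2.imwrite('pics/g8.png',cv2.resize(a,(628,600),interpolation=2))
E
```

```text
time: 28.5
tool_pos: [586.5, 307.4, 97.3]
tcp_rot: [1.0, -0.0, 0.0, 0.0]
wrist_force: [-2.1, -1.7, 5.2]
finger_gap: 0.475
grasp_force: 18.0
time: 29.3
tool_pos: [587.0, 307.7, 175.6]
tcp_rot: [1.0, -0.0, 0.001, -0.001]
wrist_force: [-0.5, -0.3, 0.4]
finger_gap: 0.705
grasp_force: 0.0
time: 30.1
tool_pos: [575.6, -9.4, 172.6]
tcp_rot: [1.0, -0.0, 0.0, 0.0]
wrist_force: [1.5, -0.3, 0.8]
finger_gap: 0.496
grasp_force: 0.0
time: 30.9
tool_pos: [575.9, -7.6, 172.5]
tcp_rot: [0.846, 0.534, 0.0, 0.0]
wrist_force: [-0.9, 0.8, 0.9]
finger_gap: 0.499
grasp_force: 0.0
time: 31.7
tool_pos: [576.0, -7.6, 142.5]
tcp_rot: [0.668, 0.744, -0.0, -0.0]
wrist_force: [0.5, -0.7, -0.4]
finger_gap: 0.501
grasp_force: 0.0
[-1.08326498e-01  9.94115370e-01  1.65380386e-05] [-5.74112035e-02 -8.05822675e-03  1.83601342e+00 -6.97832256e-06
  1.31377787e+00 -1.65948916e-01]
```

View pics/g8.png

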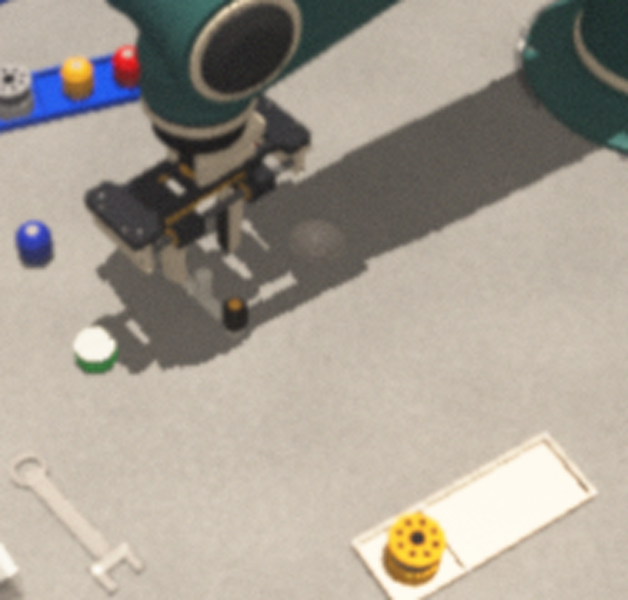

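The gold spool is seated at (415,548). The fingers straddle the hub at (203,285), so I grasp the handle.

```bash
python3 -m pendant '[[0,0,0.015,0,0,0],[0,0,0.015,0,0,0],[0,0,0.013,0,0,0],[0,0,0.0055,0,0,0],[0,0,0,0,0,0],[0,0,0,0,0,0],[0,0,0,0,0,0],[0,0,0,0,0,0]]'
python3 -m pendant '[[0,0,0,0,0,0],[0,0,0,0,0,0],[0,0,0,0,0,0],[0,0,0,0,0,0],[0,0,0,0,0,0],[0,0,0,0,0,0],[0,0,0,0,0,0],[0,0,0,0,0,0]]' 0 25
python3 -m pendant '[[0,0,-0.02,0,0,0],[0,0,-0.03,0,0,0],[0,0,-0.03,0,0,0],[0,0,0,0,0,0.145],[0,0,0,0,0,0.145],[0,0,0,0,0,0.145],[0,0,0,0,0,0.145],[0,0,0,0,0,0.145]]'
python3 -m pendant '[[0,0,0,0,0,0.145],[0,0,0,0,0,0.145],[0,0,0,0,0,0.145],[0,0,0,0,0,0.145],[0,0,0,0,0,0.145],[0,0,0,0,0,0.145],[0,0,0,0,0,0.143],[0,0,0,0,0,0]]'
python3 -m pendant '[[-0.012,-0.035,0,0,0,0],[-0.012,-0.035,0,0,0,0],[-0.012,-0.035,0,0,0,0],[-0.012,-0.035,0,0,0,0],[-0.012,-0.035,0,0,0,0],[-0.012,-0.035,0,0,0,0],[-0.012,-0.035,0,0,0,0],[-0.012,-0.035,0,0,0,0]]'
python3 -m pendant '[[-0.0107,-0.0348,0,0,0,0],[0,0,0,0,0,0],[0,0,0.02,0,0,0],[0,0,0.02,0,0,0],[0,0,0.015,0,0,0],[0,0,0,0,0,0],[0,0,0,0,0,0],[0,0,0,0,0,0]]'
python3 - <<'E'
from h import *
st=robot.state(); print(R.from_quat(st['tcp_rot']).as_matrix()[:,0])
a=robot.snapshot('scene')['pixels'][170:350,280:460,::-1]
cv2.imwrite('pics/g9.png',cv2.resize(a,(600,600),interpolation=2))
E
```

```text
time: 32.55
tool_pos: [576.2, -7.6, 94.3]
tcp_rot: [0.668, 0.745, 0.0, 0.0]
wrist_force: [0.6, 0.1, 0.2]
finger_gap: 0.498
grasp_force: 0.0
time: 33.35
tool_pos: [575.9, -7.6, 93.7]
tcp_rot: [0.668, 0.745, -0.0, -0.0]
wrist_force: [-0.5, -0.1, 0.8]
finger_gap: 0.162
grasp_force: 25.0
time: 34.15
tool_pos: [575.9, -7.6, 173.6]
tcp_rot: [0.89, 0.457, -0.0, -0.0]
wrist_force: [-0.5, -0.8, -0.9]
finger_gap: 0.164
grasp_force: 25.0
time: 34.95
tool_pos: [575.9, -7.6, 173.6]
tcp_rot: [1.0, -0.03, -0.0, -0.0]
wrist_force: [0.5, 0.7, -0.9]
finger_gap: 0.168
grasp_force: 25.0
time: 35.75
tool_pos: [495.7, 279.0, 173.8]
tcp_rot: [1.0, -0.026, 0.0, -0.0]
wrist_force: [0.8, -0.2, -0.4]
finger_gap: 0.165
grasp_force: 25.0
time: 36.55
tool_pos: [488.2, 313.0, 119.9]
tcp_rot: [1.0, -0.029, 0.001, -0.0]
wrist_force: [0.2, -0.3, -1.0]
finger_gap: 0.166
grasp_force: 25.0
[ 0.99833453 -0.05767861  0.00116032]
```

View pics/g9.png

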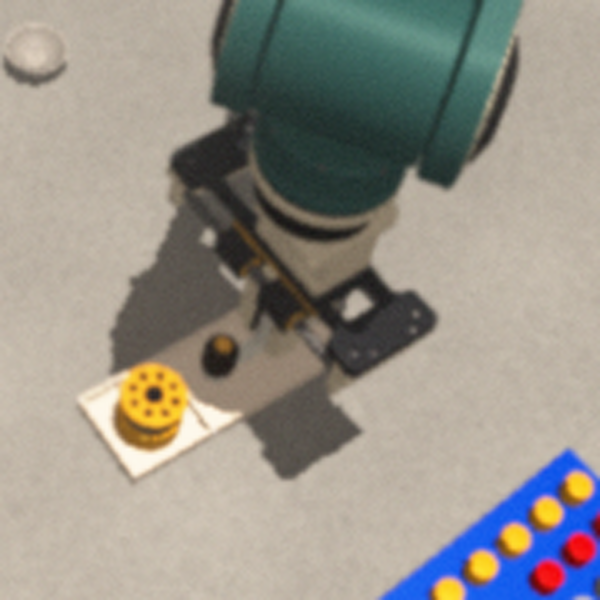

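The handle hangs level and lengthwise over the long compartment, with its knob at (220,355). I lower, release and retreat.

```bash
python3 -m pendant '[[0,0,0.01,0,0,0],[0,0,0.006,0,0,0],[0,0,0.004,0,0,0],[0,0,0.0018,0,0,0],[0,0,0,0,0,0],[0,0,0,0,0,0],[0,0,0,0,0,0],[0,0,0,0,0,0]]'
python3 -m pendant '[[0,0,0,0,0,0],[0,0,0,0,0,0],[0,0,0,0,0,0],[0,0,-0.01,0,0,0],[0,0,-0.02,0,0,0],[0,0,-0.03,0,0,0],[0,0,-0.04,0,0,0],[0,0,-0.04,0,0,0]]' 40
python3 -m pendant '[[-0.012,0.035,-0.02,0,0,0],[-0.012,0.035,-0.02,0,0,0],[-0.012,0.035,-0.02,0,0,0],[-0.012,0.035,0,0,0,0],[-0.012,0.035,0,0,0,0],[-0.012,0.035,0,0,0,0],[-0.012,0.035,0,0,0,0],[0,0.035,0,0,0,0]]'
python3 - <<'E'
from h import *
for n in("top","scene"):
    s=robot.snapshot(n); W=world(s); cv2.imwrite(f'pics/{n}9.png',s['pixels'][:,:,::-1])
    m=((W[...,2]>28)&(W[...,2]<60)).astype(np.uint8)
    k,l,st,c=cv2.connectedComponentsWithStats(m)
    T=dict(white=((520.5,311),-3.37),blue=((538.5,-313),-15.9))
    for i in range(1,k):
        q=W[l==i]
        if 8<st[i,4]<900 and abs(q[:,0].mean()-550)<190 and abs(q[:,1].mean())<400:
            zt=np.percentile(q[:,2],90); qq=q[q[:,2]>zt-5]
            p=np.array(cv2.minAreaRect(qq[:,:2].astype(np.float32))[0])
            o=''
            for t,(cc,a) in T.items():
                x=np.array([np.cos(np.radians(a)),np.sin(np.radians(a))]); d=p-cc
                if abs(d@x)<100 and abs(d[1]*x[0]-d[0]*x[1])<40: o=(t,(d@x).round(1),(d[1]*x[0]-d[0]*x[1]).round(1))
            print(n,c[i].round(),'z',zt.round(1),p.round(1),o)
E
```

```text
time: 37.4
tool_pos: [487.7, 313.0, 97.4]
tcp_rot: [1.0, -0.029, 0.0, -0.0]
wrist_force: [-4.3, -1.8, 7.9]
finger_gap: 0.167
grasp_force: 25.0
time: 38.2
tool_pos: [487.4, 312.7, 239.0]
tcp_rot: [1.0, -0.029, -0.0, 0.0]
wrist_force: [0.0, 1.3, 0.7]
finger_gap: 0.403
grasp_force: 0.0
time: 39.0
tool_pos: [386.2, 37.3, 298.0]
tcp_rot: [1.0, -0.029, 0.001, -0.0]
wrist_force: [1.2, 0.3, -0.7]
finger_gap: 0.399
grasp_force: 0.0
top [318. 149.] z 39.5 [ 676.3 -140.4] 
top [409. 184.] z 45.7 [ 600.3 -328. ] ('blue', np.float64(63.6), np.float64(2.5))
top [105. 184.] z 46.9 [584.7 308.3] ('white', np.float64(64.3), np.float64(1.1))
top [102. 211.] z 41.7 [528.8 312. ] ('white', np.float64(8.3), np.float64(1.5))
top [400. 217.] z 42.9 [ 530.8 -308.5] ('blue', np.float64(-8.7), np.float64(2.2))
top [ 99. 231.] z 43.3 [485.6 315.2] ('white', np.float64(-35.1), np.float64(2.1))
top [394. 242.] z 42.8 [ 477.9 -292.3] ('blue', np.float64(-64.0), np.float64(3.3))
top [ 96. 252.] z 41.8 [443.3 315.2] ('white', np.float64(-77.3), np.float64(-0.4))
top [323. 257.] z 41.5 [ 441.9 -146.1] 
scene [224. 121.] z 43.1 [ 483.3 -291.4] ('blue', np.float64(-59.0), np.float64(5.6))
scene [206. 125.] z 43.6 [ 538.7 -308.7] ('blue', np.float64(-1.0), np.float64(4.2))
scene [183. 129.] z 46.4 [ 603.9 -328.3] ('blue', np.float64(67.1), np.float64(3.2))
scene [262. 144.] z 43.1 [ 446.1 -146. ] 
scene [191. 182.] z 40.1 [ 679.7 -141.2] 
scene [374. 262.] z 42.2 [446.7 314.2] ('white', np.float64(-73.8), np.float64(-1.1))
scene [360. 270.] z 44.1 [488.9 312.8] ('white', np.float64(-31.7), np.float64(-0.1))
scene [344. 279.] z 41.7 [532.1 311.1] ('white', np.float64(11.6), np.float64(0.8))
scene [325. 289.] z 46.9 [587.  306.6] ('white', np.float64(66.7), np.float64(-0.4))
```

View pics/scene9.png

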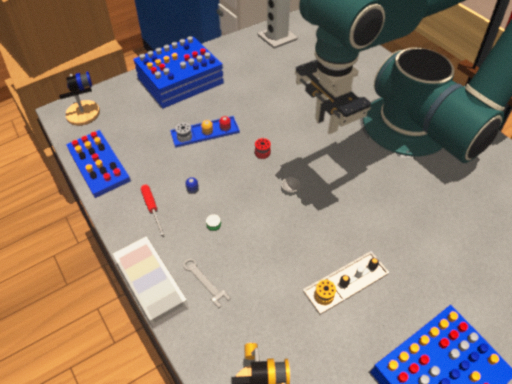

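The picture shows all five parts upright in their compartments: silver spool (183,130), knobs (207,126) and (224,122), gold spool (325,291), handle (360,272). Heights and offsets are within tolerance, and the blue knob and red spool have not moved.

```bash
python3 -c "
from rig import robot
print(robot.job_done())"
```

```text
the job is handed in; nothing more can be done
None
```

I made up both orders and handed the job in at about 39 s: all five parts measured upright and within tolerance in their compartments, and the blue knob and red spool hadn't moved; the judge returned no verdict.

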